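# Slide the spice containers home in the sloped rack

### The job

So that the niche's glass door can close, slide the glass jar, the bell-shaped cup and the flat steel tin down their lanes of the sloped wooden rack until each one rests against the steel stop plate at the bottom of its lane, the tin sitting square on its plate. Slide them without lifting or tipping them, press gently once they meet the stop, and leave everything else undisturbed.

Things in the scene. Friction and masses are not known exactly. Their poses are not given: they have to be found in the camera images.
- rack: Fixed wooden spice rack: a deck 320 long x 306 mm wide sloping 0.21 rad (12 degrees) down away from the robot, upper end open. Origin: centre of the deck's upper face. x: along the deck, down the slope; y: across, to the left; z: square to the deck (leans 12 degrees). Dividers 4 thick, 22 mm high run its whole length.
- lane_right (a point): Point on the deck, in the middle (across) of the right lane, at rack x = 0, y = -108 mm; axes as the rack's. Lanes are 80 to 82 mm wide between dividers. Friction holds the containers on the slope; pushing one down its lane takes up to about 4 N.
- lane_mid (a point): The same for the middle lane, at rack x = 0, y = -23 mm.
- lane_left (a point): The same for the left lane, at rack x = 0, y = 61 mm. Left of it is a narrow gutter centred at y = 127 mm.
- stops: Fixed dark crossbar at the rack's low end (origin on the deck at rack x = 150 mm), carrying per lane a steel stop plate (72 wide, 3 to 45 mm above the deck, square to the lane) that yields on a spring of 1.2 N per mm. Each is set out differently: its face lies 70 to 130 mm down the slope from the rack's origin. Not measured: feel for it or look. Over 20 N on a plate is rough.
- jar: Round clear glass jar with a yellow screw lid, 64 mm diameter, 90 mm high, 0.18 to 0.37 kg, standing in one of the three lanes near its upper end. Origin: centre of its underside; z along its axis.
- cup: Bell-shaped cup of brass-look metal standing mouth down, 68 mm diameter at its foot narrowing to 54 mm at 35 mm height and 44 mm at 55 mm, with a small knob on top, 80 mm high, 0.12 to 0.26 kg, standing in another lane. Origin: centre of its underside; z along its axis.
- tin: Flat rectangular steel tin, 90 mm long (93 at the lid), 60 mm wide (63 at the lid), 46 mm high, 0.2 to 0.42 kg, standing in the third lane, a little askew. Origin: centre of its underside; x along its length, roughly down the lane; z up from the deck.
- spatula: Flat steel spice spatula, 170 mm long, 28 mm wide, 4 mm thick, lying in the rack's narrow gutter; leave it. Origin under its middle, x along it.
- dabba: Shut round steel masala box, 194 mm diameter, 77 mm high, on the marble to the right of the rack; leave it. Origin: centre of its underside.
- saucer: White saucer, 150 mm diameter, 18 mm high, on the marble to the left; leave it. Origin: centre of its underside.
- tumbler: Steel tumbler, 72 mm diameter, 95 mm high, on the marble to the left; leave it. Origin: centre of its underside.
- mortar: Terracotta mortar bowl, 110 mm diameter, 75 mm high, far left; leave it. Origin: centre of its underside.
- saltbox: Dark wooden salt box, 100 x 140 x 90 mm, near right; leave it. Origin: centre of its underside.

How it is judged (in metres and radians):
At the end, for the whole second after the job is handed in: The jar, the cup and the tin each rest in contact with a stop plate (contact force above 0.05 N), at rest (below 10 mm/s), standing on the deck (upright axis within 0.08 rad of the deck's normal), the tin's length within 0.07 rad of the lane's direction (contact force between each of jar, cup, tin and stops above 0.05 N and angle between the z axis of each of jar, cup, tin and the z axis of rack, either way round below 0.08 rad and linear speed of each of jar, cup, tin below 0.01 m/s and angle between the x axis of tin and the x axis of rack, either way round below 0.07 rad); the robot touches nothing.
It fails at once if a container is pressed on its stop with more than 20 N (contact force between any of jar, cup, tin and stops above 20 N).
It fails at once if a container is lifted more than 15 mm off the deck (z of any of jar, cup, tin in the frame of rack above 0.015 m).
It fails at once if a container is tipped by more than 0.5 rad (angle between the z axis of any of jar, cup, tin and the z axis of rack, either way round above 0.5 rad).
It fails at once if a bystander is moved more than 25 mm (distance of any of spatula, dabba, saucer, tumbler, mortar, saltbox from where it was at the start of the episode above 0.025 m).
It also fails if it takes over 64 s, if anything falls off the work surface, if the arm or the gripper's body presses on something with over 40 N, if the wrist force passes 120 N, or if a joint passes its speed limit or range.

### The arm

A 6-joint arm with a two-finger parallel gripper is mounted at the origin on the work surface. World frame = base frame: x ahead of the robot, y to its left, z up, the work surface at z = 0. Lengths are in mm, angles in rad, forces in N, time in s.
With the tool pointing down it reaches from about 400 to 925 mm from the base axis. Payload 12.5 kg.
Tool frame: the origin (TCP) lies between the finger pads; the fingertips stand 19 mm ahead of it and the grasp point (between the pads) is the TCP (env.tips_ahead is the distance from the TCP to the fingertips, in mm); z points along the fingers, y is the line along which they close (so a half turn about z gives the same grasp; the last joint's range is limited). The gripper opens to 95 mm and grips with 3 to 60 N. Pads are 20 mm wide; open, the fingers measure 119 mm over their backs; the gripper's body (75 mm by 180 mm) begins 59 mm behind the grasp point.
Start: joints at [-1.352, 0.491, 1.559, -0, 1.092, -0.106], TCP at [199.472, -592.33, 233.661] pointing down, gripper open.
Joint ranges: [-3.1, 3.1], [-0.84, 2.19], [0.05, 2.79], [-1.13, 4.28], [0.06, 2.93], [-2.69, 2.69]. Speed limits (rad/s): [2.22, 2.22, 2.79, 3.14, 3.14, 3.14].

### API

Orientations are given as [roll, pitch, yaw] about the fixed x, y, z axes, in that order (R = Rz(yaw) Ry(pitch) Rx(roll)).
In Python, from cell import env gives the robot as it stands.
- The arm moves only by the shell command python3 -m crank 'ROWS'. ROWS is JSON, a list of rows, each a list of 5 numbers: the shift along the tool's x, y, z in mm, then the turn about the tool's z in degrees, then the finger opening in mm, from 0 to 95.1. In form: [[dx, dy, dz, yaw, grip], ...]. A call has 1 to 10 rows; each row is the pose to reach, as a shift and turn from the pose commanded when the call began, along the tool's axes at that moment; what a row does not reach only later rows make up. A row lasts 1/12 s, in which the tool goes at most 41.7 mm and 7.16 degrees, less where a joint would pass 70% of its speed; a pose out of reach is approached as far as the arm can. A call with a gripper value outside its range is refused whole. The fingers move at their own pace and stop on an object; the grip force is fixed at half the most. Time passes only in rows, so rows that repeat a pose let the fingers close. It gives the time, the measured TCP pose, the force, the opening and the grip force at its end, in the units of the state.
- env.state(): the state, without advancing time (a new reading comes with each control period).
- env.read_camera(name): name is "scene" or "top" or "wrist"; returns a dict with "img" (420x560x3 uint8, blue, green, red), "K" (3x3 intrinsics, pixels), "pose" (4x4, takes a point from camera to world coordinates). Camera axes: x right, y down, z forward; pixel columns grow to the right and rows downward; lengths in mm; the calibration is good to about 2 mm. A picture is of the moment at which its call begins. There is no depth.
- env.job_done(): hands the job in; it is judged then, once.
The state is a dict: "t": time; "joints": joint angles; "qvel": joint speeds; "tau": joint torques, N m; "eef_pos": TCP position; "tcp_rot": TCP orientation; "ft_force": force on the tool from outside, world axes, zero at the start; "moment": the same for the moment, N m; "opening": opening from 0.0 (shut) to 1.0 (fully open); "grip_force": force on a finger pad.
Only numpy, scipy, OpenCV 4.12 (cv2) and the standard library are available. Lean on these libraries where they do the work, as an engineer would, in place of code of your own. Each camera call takes 0.05 s, during which the arm holds its last target. There are 200 camera calls.

## Working session

There is one attempt and no reset: what is moved stays moved. The work goes in short steps, Python scripts to look and compute and a shell command to move; the robot and the scene stay as the last step left them, time stands still between calls to the robot, and variables do not carry over. Pictures are saved under pics/ and viewed, at most 12 in all, crops included, and the job is handed in when it is done.

```bash
ls; mkdir -p pics
python3 - <<'E'
from cell import env
import cv2
s=env.state();print(s)
for n in("scene","top"):
    c=env.read_camera(n);cv2.imwrite(f"pics/{n}0.png",c["img"]);print(n,c["K"].round(1).tolist(),c["pose"].round(3).tolist())
E
```

```text
pics
{'t': 0.0, 'joints': array([-1.35161464e+00,  4.91549289e-01,  1.55942214e+00,  3.05710859e-05,
        1.09168824e+00, -1.05627454e-01]), 'qvel': array([-4.90138715e-04,  2.14452862e-04,  2.21472170e-03,  1.25037657e-03,
       -4.09456928e-04,  4.43004703e-05]), 'tau': array([ 9.46956206e-04, -6.12639141e+01, -2.58182949e+01,  6.94249989e-02,
        4.82248224e-02, -7.15607302e-05]), 'eef_pos': array([ 199.42158869, -592.11303759,  233.07751989]), 'tcp_rot': array([-3.14053445e+00, -1.39458933e-04,  3.24794961e-01]), 'ft_force': array([-1.12426071,  0.97290608,  0.99808508]), 'moment': array([ 0.00576988, -0.02974679,  0.01150239]), 'grip_force': 0.0, 'opening': 1.0027860640686876}
scene [[485.0, 0.0, 282.3], [0.0, 485.0, 208.4], [0.0, 0.0, 1.0]] [[-0.046, 0.709, -0.703, 1575.14], [0.999, 0.027, -0.038, 61.051], [-0.008, -0.704, -0.71, 1107.655], [0.0, 0.0, 0.0, 1.0]]
top [[520.0, 0.0, 282.1], [0.0, 520.0, 207.2], [0.0, 0.0, 1.0]] [[-0.004, -0.991, 0.136, 364.112], [-1.0, 0.005, 0.006, 21.038], [-0.007, -0.136, -0.991, 1432.955], [0.0, 0.0, 0.0, 1.0]]
```

View pics/top0.png

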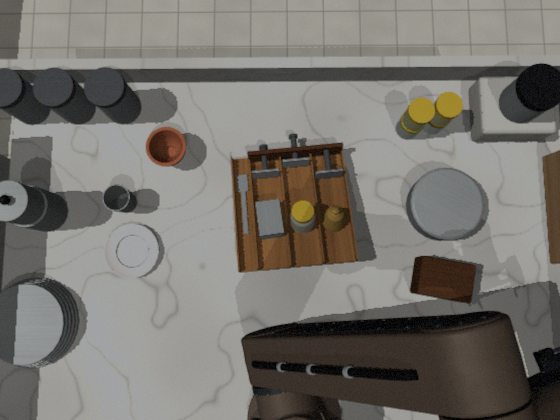

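View pics/scene0.png

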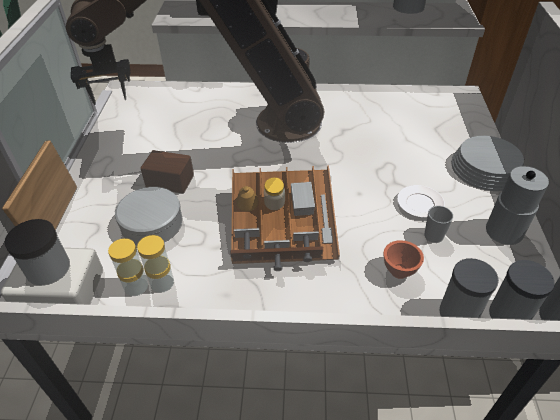

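The left lane holds the tin (270,217 in the top view), the middle lane the jar (303,215) and the right lane the cup (335,218). The stops are at rows ~160–175. I'll enlarge both views for point picking.

Run:
```python
import cv2,numpy as np
a=cv2.imread("pics/top0.png")[130:280,220:370];b=cv2.imread("pics/scene0.png")[155:275,220:350]
a=cv2.resize(a,(600,600),interpolation=3);b=cv2.resize(b,(780,720),interpolation=3)
cv2.imwrite("pics/a.png",a);cv2.imwrite("pics/b.png",cv2.resize(b,(650,600)))
```

```text
(no output)
```

View pics/a.png

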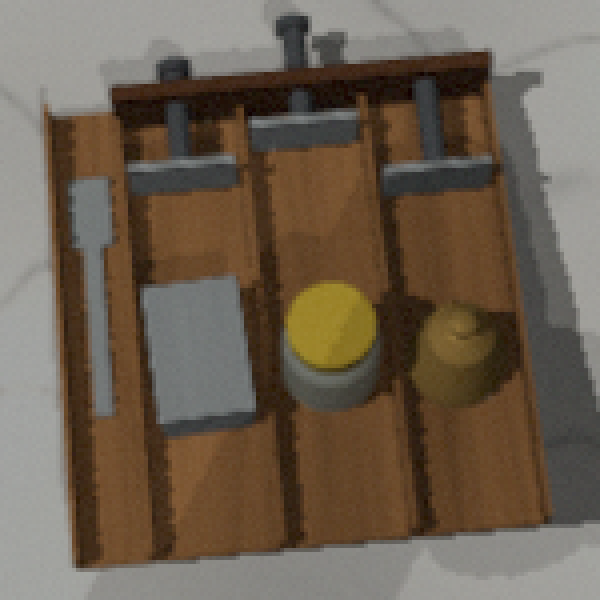

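View pics/b.png

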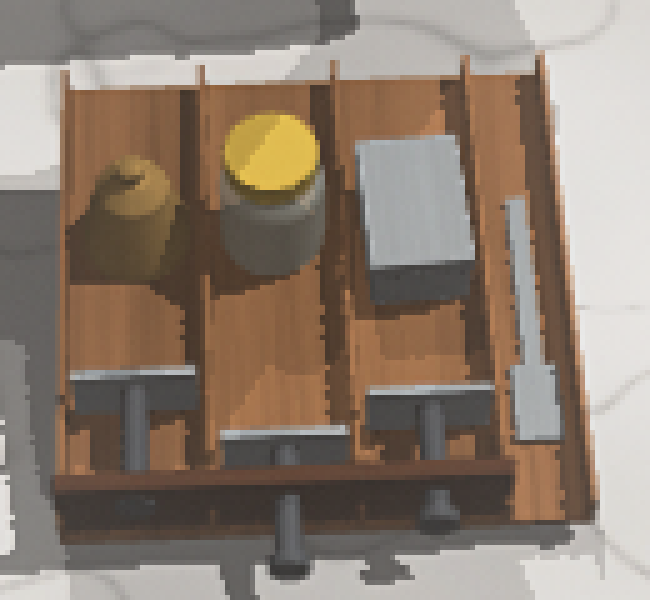

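The crops show all four deck edges, the plate tops, the tin's lid corners, the jar lid and the cup knob in both views. I'll triangulate them and fit the rack frame.

```bash
cat > h.py <<'E'
import numpy as np
from scipy.spatial.transform import Rotation as Ro
from scipy.optimize import least_squares
def ray(c,uv):
    d=c["pose"][:3,:3]@np.linalg.inv(c["K"])@np.array([*uv,1.]);return c["pose"][:3,3],d/np.linalg.norm(d)
def tri(rs):
    A=sum(np.eye(3)-np.outer(d,d) for o,d in rs);b=sum((np.eye(3)-np.outer(d,d))@o for o,d in rs)
    p=np.linalg.solve(A,b);return p,max(np.linalg.norm(np.cross(p-o,d)) for o,d in rs)
E
python3 - <<'E'
from cell import env
from h import *
T=env.read_camera("top");S=env.read_camera("scene")
P={"UL":((78,566),(541,75)),"UR":((548,522),(65,90)),"LL":((48,115),(597,521)),
"pmL":((248,121),(349,427)),"pmR":((357,112),(220,432)),"plL":((130,167),(493,386)),"plR":((236,155),(368,393)),"prL":((384,168),(195,368)),"prR":((492,157),(71,374)),
"spH":((90,180),(537,440)),"spT":((103,415),(515,198)),"jar":((331,325),(271,152)),"t1":((143,288),(474,260)),"t2":((238,277),(372,266)),"t3":((256,408),(356,142)),"t4":((160,424),(458,135)),"knob":((462,318),(137,178))}
Q={}
for k,(a,b) in P.items():
    p,e=tri([ray(T,np.array(a)/4+[220,130]-.4),ray(S,np.array(b)/5+[220,155]-.4)]);Q[k]=p
    print(k,p.round(0),round(e,1))
yc={"r":-108,"m":-23,"l":61}
def fr(v):return Ro.from_euler("zy",[v[3],.21]).as_matrix()
def res(v):
    l={k:fr(v).T@(Q[k]-v[:3]) for k in Q};r=[]
    for k,t in (("UL",(-160,153)),("UR",(-160,-153)),("LL",(160,153))): r+=list(l[k]-[*t,0])
    for k in yc:
        for s,sg in(("L",1),("R",-1)): r+=list((l["p"+k+s]-[0,yc[k]+sg*36,45])[1:])
    r+=[l["jar"][2]-90]+[l[f"t{i}"][2]-46 for i in(1,2,3,4)]+[l["spH"][2]-4,l["spT"][2]-4]
    return r
f=least_squares(res,[600,0,50,0],loss="soft_l1",f_scale=3);v=f.x;print(v,np.round(f.fun,0) if 0 else np.round(res(v),1))
for k in Q: print(k,(fr(v).T@(Q[k]-v[:3])).round(1))
np.save("rack.npy",v)
E
```

```text
UL [383. 142.  87.] 1.6
UR [ 410. -161.   88.] 0.5
LL [695. 172.  21.] 1.9
pmL [678.  31.  76.] 0.3
pmR [683. -42.  75.] 0.4
plL [646. 110.  79.] 1.5
plR [654.  40.  79.] 1.2
prL [643. -59.  84.] 0.5
prR [ 650. -130.   84.] 1.0
spH [647. 139.  34.] 0.2
spT [482. 127.  71.] 0.2
jar [531. -21. 150.] 0.5
t1 [562. 100.  96.] 0.7
t2 [569.  39.  96.] 1.7
t3 [482.  27. 115.] 1.1
t4 [472.  88. 114.] 1.6
knob [ 537. -102.  132.] 2.6
[5.52592479e+02 5.78044968e+00 5.34376093e+01 9.01121112e-02] [ 0.3 -1.6 -2.1 -1.   0.   4.4  0.6 -1.  -1.9  0.2  4.   0.9  5.2  1.2
  3.2  0.4  3.7 -0.6 -0.4  0.3  0.9 -0.6 -1.9 -0.8 -0.5 -3.6 -3.5 -1.1]
UL [-159.7  151.4   -2.1]
UR [-161.  -153.     4.4]
LL [160.6 152.   -1.9]
pmL [119.2  14.2  48.2]
pmR [118.6 -58.6  48.7]
plL [95.2 96.4 44.6]
plR [96.4 25.3 45.9]
prL [ 76.3 -71.8  49. ]
prR [  76.8 -143.1   50.2]
spH [107.6 124.3   0.5]
spT [-61.7 126.9   2.9]
jar [-43.8 -22.6  89.4]
t1 [ 9.  93.5 44.1]
t2 [10.3 32.3 45.2]
t3 [-79.6  28.4  45.5]
t4 [-83.4  90.5  42.4]
knob [ -41.4 -104.3   73.4]
```

```bash
cat >> h.py <<'E'
v=np.load("rack.npy");RR=Ro.from_euler("zy",[v[3],.21]).as_matrix()
def delta(s,x,y,h):  # tip (under TCP) at rack x,y,height h -> tool-axis shift and turn
    w=RR@[x,y,h]+v[:3]+[0,0,19];R=Ro.from_euler("xyz",s["tcp_rot"]).as_matrix()
    return w.round(1),(R.T@(w-s["eef_pos"])).round(1),round(float(np.degrees(s["tcp_rot"][2]-v[3])),2)
def loc(s): return (RR.T@(s["eef_pos"]-[0,0,19]-v[:3])).round(1)
E
python3 - <<'E'
from cell import env
from h import *
s=env.state()
print(delta(s,-112,-22,130),delta(s,-60,-250,130))
E
```

```text
(array([472.5, -26.2, 222.4]), array([ 439.4, -449.3,   11.2]), 13.45) (array([ 543.3, -248.6,  207.3]), array([ 435.5, -215.9,   26.1]), 13.45)
```

```bash
python3 -m crank '[[40,-20,0,2,30],[80,-40,0,4,30],[120,-60,0,6,30],[160,-80,0,8,30],[200,-100,0,10,30],[240,-120,0,12,30],[280,-140,0,13.5,30],[320,-160,0,13.5,30],[360,-180,0,13.5,30],[400,-200,0,13.5,30]]'
python3 -m crank '[[15,-37,0,0,30],[10,-74,0,0,30],[0,-111,0,0,30],[-10,-148,0,0,30],[-20,-185,0,0,30],[-30,-215,0,0,30],[-40,-235,0,0,30],[-40,-235,0,0,30]]'
python3 - <<'E'
from cell import env
from h import *
import cv2
s=env.state();print(s["t"],s["ft_force"],loc(s),delta(s,-112,-22,60),delta(s,-112,-22,22))
cv2.imwrite("pics/w1.png",env.read_camera("wrist")["img"])
E
```

```text
t: 1.03
eef_pos: [494.3, -295.0, 233.7]
tcp_rot: [3.141, 0.0, 0.089]
ft_force: [0.6, -0.4, -1.0]
opening: 0.356
grip_force: 0.0
t: 1.7
eef_pos: [430.2, -63.4, 233.7]
tcp_rot: [-3.141, 0.001, 0.092]
ft_force: [0.1, -0.5, 0.0]
opening: 0.311
grip_force: 0.0
1.7 [ 0.13623322 -0.48676042  0.03894606] [-158.9  -55.1  132.3] (array([457.9, -26.2, 154. ]), array([ 31.1, -34.4,  79.8]), 0.09) (array([450. , -26.2, 116.8]), array([ 23.2, -35.1, 116.9]), 0.09)
```

View pics/w1.png

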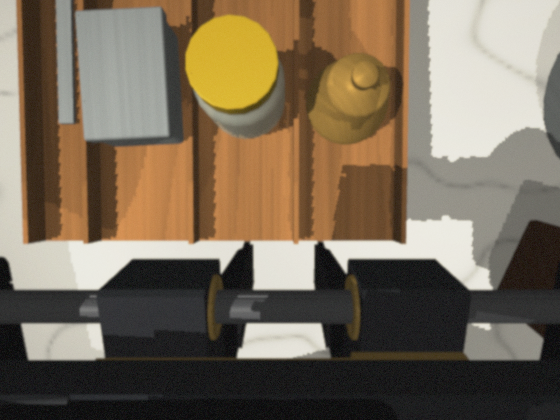

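The wrist view shows the tin (130,75), jar lid (233,62) and cup knob (366,75). The deck's upper edge is at row 241. I'll check these against the fitted rack frame, then descend.

```bash
python3 -m crank '[[27,-35,27,0,30],[27,-35,65,0,30],[27,-35,75,0,30],[27,-35,75,0,30]]'
python3 - <<'E'
from cell import env
from h import *
s=env.state();print(s["t"],s["ft_force"],loc(s),delta(s,-112,-22,22))
c=env.read_camera("wrist")
# shift camera pose back to where picture w1 was taken
c["pose"]=c["pose"].copy();c["pose"][:3,3]+=np.array([430.2,-63.4,233.7])-s["eef_pos"]
for n,uv,z in(("UL",(24,242),0),("UR",(406,242),0),("jar",(233,62),90),("knob",(366,72),80),("t4",(84,143),46),("t3",(167,137),46),("t1",(76,12),46),("t2",(162,8),46)):
    o,d=ray(c,uv);o=RR.T@(o-v[:3]);d=RR.T@d;print(n,(o+d*(z-o[2])/d[2]).round(1))
E
```

```text
t: 2.08
eef_pos: [455.7, -29.0, 155.9]
tcp_rot: [-3.14, 0.005, 0.09]
ft_force: [0.2, 1.3, 0.8]
opening: 0.318
grip_force: 0.0
2.0833 [0.18862597 1.32776738 0.80640854] [-114.8  -24.6   61.4] (array([450. , -26.2, 116.8]), array([-5.2, -3.2, 39.1]), -0.03)
UL [-163.7  163.5    0. ]
UR [-165.4 -163.9    0. ]
jar [-45.2 -26.   90. ]
knob [ -47.5 -108.5   80. ]
t4 [-86.8  86.7  46. ]
t3 [-82.6  27.2  46. ]
t1 [ 5.3 89.8 46. ]
t2 [ 8.4 29.2 46. ]
```

```bash
python3 -m crank '[[-4,-1,20,0,30],[-5,-1,33,0,30],[-5,-1,39,0,30],[-5,-1,39,0,30]]'
python3 -m crank '[[9.8,0,2.1,0,30],[19.6,0,4.2,0,30],[24.5,0,5.2,0,30],[29.3,0,6.2,0,30],[34.2,0,7.3,0,30],[39.1,0,8.3,0,30],[44,0,9.4,0,30],[44,0,9.4,0,30]]'
python3 - <<'E'
from cell import env
from h import *
s=env.state();print(s["t"],s["ft_force"],loc(s))
E
```

```text
t: 2.47
eef_pos: [451.5, -29.1, 119.7]
tcp_rot: [3.142, 0.0, 0.088]
ft_force: [0.1, 1.1, 0.8]
opening: 0.315
grip_force: 0.0
t: 3.13
eef_pos: [495.9, -24.5, 110.1]
tcp_rot: [3.141, -0.001, 0.089]
ft_force: [-0.1, -1.2, 0.0]
opening: 0.317
grip_force: 0.2
3.1333 [-0.09880843 -1.15571505  0.04842666] [-65.8 -24.5  25. ]
```

```bash
python3 -m crank '[[4.9,0,1,0,30],[9.8,0,2.1,0,30],[14.7,0,3.1,0,30],[19.6,0,4.2,0,30],[24.5,0,5.2,0,30],[29.3,0,6.2,0,30],[34.2,0,7.3,0,30],[39.1,0,8.3,0,30]]'
python3 - <<'E'
from cell import env
from h import *
import cv2
s=env.state();print(s["t"],s["ft_force"],loc(s))
cv2.imwrite("pics/w2.png",np.hstack([cv2.resize(env.read_camera("wrist")["img"],(400,300)),cv2.resize(env.read_camera("scene")["img"][130:280,200:400],(400,300))]))
E
```

```text
t: 3.8
eef_pos: [534.4, -21.1, 101.8]
tcp_rot: [3.142, 0.0, 0.089]
ft_force: [-1.6, 0.8, 0.0]
opening: 0.317
grip_force: 0.8
3.8 [-1.57862602  0.78183701  0.03560139] [-26.2 -24.6  24.9]
```

View pics/w2.png

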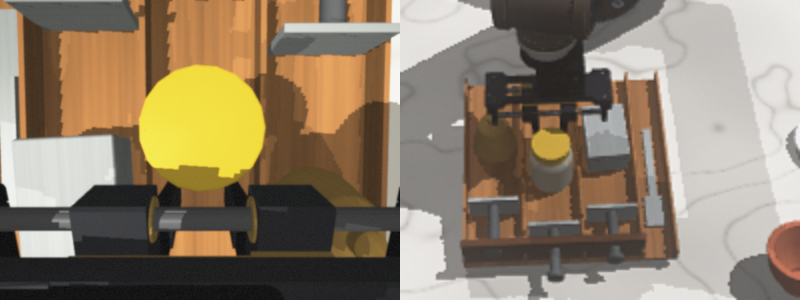

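The jar slides upright between the two fingers, and its lid is centred in the wrist view. I'll continue to just short of the plate, then creep.

```bash
python3 -m crank '[[5.9,0,1.25,0,30],[11.7,0,2.5,0,30],[17.6,0,3.7,0,30],[23.5,0,5,0,30],[29.3,0,6.2,0,30],[35.2,0,7.5,0,30],[41.1,0,8.7,0,30],[47,0,10,0,30],[52.8,0,11.2,0,30],[54,0,11.5,0,30]]'
python3 -m crank '[[2,0,0.4,0,30],[3.9,0,0.8,0,30],[5.9,0,1.25,0,30],[7.8,0,1.7,0,30]]'
python3 -m crank '[[2,0,0.4,0,30],[3.9,0,0.8,0,30]]'
python3 -m crank '[[2,0,0.4,0,30],[3.9,0,0.8,0,30]]'
```

```text
t: 4.73
eef_pos: [588.6, -16.2, 90.1]
tcp_rot: [3.141, -0.0, 0.089]
ft_force: [-1.7, 0.0, 0.5]
opening: 0.314
grip_force: 0.7
t: 5.07
eef_pos: [595.6, -15.6, 88.7]
tcp_rot: [3.142, -0.0, 0.089]
ft_force: [-0.6, -0.1, 0.6]
opening: 0.318
grip_force: 0.7
t: 5.23
eef_pos: [599.5, -15.2, 87.9]
tcp_rot: [3.141, -0.0, 0.089]
ft_force: [-1.8, -0.3, 0.1]
opening: 0.314
grip_force: 0.7
t: 5.4
eef_pos: [603.4, -14.9, 87.1]
tcp_rot: [3.141, -0.0, 0.089]
ft_force: [-1.3, 0.2, -0.1]
opening: 0.313
grip_force: 0.7
```

```bash
for i in 1; do python3 -m crank '[[2,0,0.4,0,30],[2,0,0.4,0,30]]'; done
python3 -m crank '[[2,0,0.4,0,30],[2,0,0.4,0,30]]'
python3 -m crank '[[2,0,0.4,0,30],[2,0,0.4,0,30]]'
python3 - <<'E'
from cell import env
from h import *
import cv2
s=env.state();print(s["t"],s["ft_force"],loc(s))
cv2.imwrite("pics/w3.png",env.read_camera("wrist")["img"])
E
```

```text
t: 5.57
eef_pos: [605.3, -14.7, 86.6]
tcp_rot: [3.142, 0.001, 0.089]
ft_force: [-1.7, -0.9, 0.9]
opening: 0.315
grip_force: 1.1
t: 5.73
eef_pos: [606.8, -14.5, 86.2]
tcp_rot: [-3.142, 0.001, 0.089]
ft_force: [-3.5, -1.8, 1.6]
opening: 0.315
grip_force: 2.3
t: 5.9
eef_pos: [608.4, -14.4, 85.8]
tcp_rot: [-3.141, 0.002, 0.089]
ft_force: [-6.6, -0.2, 4.0]
opening: 0.316
grip_force: 3.3
5.9 [-6.63702126 -0.23919405  4.03150336] [ 49.8 -24.7  24.7]
```

View pics/w3.png

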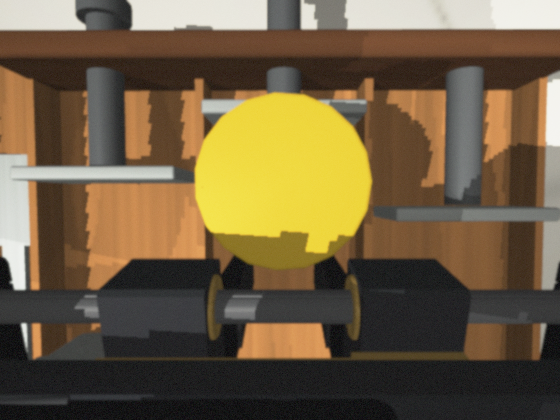

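The force rose about 1.2 N/mm at the predicted spot, so the jar is on its plate. Next I back off and go behind the cup.

```bash
python3 -m crank '[[-5,0,-1.1,0,30],[-20,0,-5,0,30],[-50,0,-25,0,30],[-85,0,-45,0,30],[-120,0,-62,0,30],[-155,0,-70,0,30],[-162,0,-70,0,30],[-162,30,-70,0,30],[-162,65,-70,0,30],[-162,83,-70,0,30]]'
python3 - <<'E'
from cell import env
from h import *
s=env.state();print(s["t"],s["ft_force"],loc(s),delta(s,-114,-107,14))
c=env.read_camera("wrist");import cv2;cv2.imwrite("pics/w4.png",c["img"])
E
```

```text
t: 6.78
eef_pos: [456.3, -113.9, 156.5]
tcp_rot: [3.14, -0.003, 0.089]
ft_force: [-0.1, 0.1, -0.5]
opening: 0.321
grip_force: 0.0
6.7833 [-0.08993667  0.08902151 -0.52220054] [-122.  -109.2   62.1] (array([ 453.9, -111. ,  107.8]), array([-2.3, -3.2, 48.7]), -0.06)
```

View pics/w4.png

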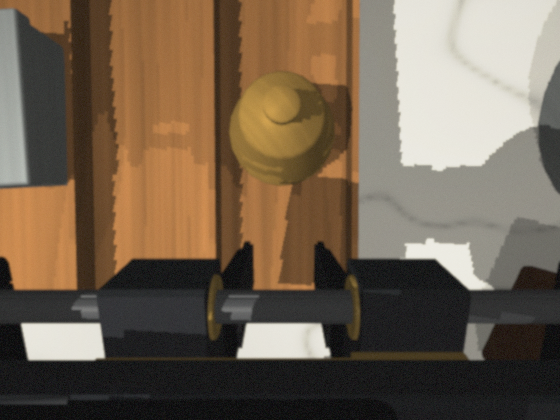

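The cup is centred between the fingers (knob at 282,103). Descend and push.

```bash
python3 -m crank '[[-1,-2,25,0,30],[-2,-3,40,0,30],[-2,-3,47,0,30],[-2,-3,47,0,30]]'
python3 -m crank '[[8,0,1.7,0,30],[15,0,3.2,0,30],[20,0,4.3,0,30],[25,0,5.3,0,30],[30,0,6.4,0,30],[35,0,7.4,0,30],[40,0,8.5,0,30],[45,0,9.6,0,30],[50,0,10.6,0,30],[55,0,11.7,0,30]]'
python3 - <<'E'
from cell import env
from h import *
s=env.state();print(s["t"],s["ft_force"],loc(s),delta(s,-8,-107,16))
E
```

```text
t: 7.17
eef_pos: [452.9, -108.5, 107.9]
tcp_rot: [-3.141, 0.001, 0.089]
ft_force: [-0.2, -0.1, 0.2]
opening: 0.315
grip_force: 0.0
t: 8.0
eef_pos: [508.2, -103.7, 97.2]
tcp_rot: [3.142, 0.0, 0.089]
ft_force: [-1.6, 0.2, 2.1]
opening: 0.315
grip_force: 1.2
8.0 [-1.60851123  0.24701413  2.13706444] [ -58.2 -104.7   14.9] (array([ 557.6, -101.5,   87.7]), array([49.3,  2.2,  9.4]), -0.06)
```

```bash
python3 -m crank '[[5,0.3,1,0,30],[10,0.6,2,0,30],[15,1,3,0,30],[20,1.4,4,0,30],[25,1.8,5,0,30],[30,2,6,0,30],[35,2,7,0,30],[40,2,8,0,30],[45,2,9.2,0,30],[49,2,10,0,30]]'
python3 -m crank '[[2,0,0.4,0,30],[4,0,0.8,0,30]]'
python3 -m crank '[[2,0,0.4,0,30],[2,0,0.4,0,30]]'
python3 -m crank '[[2,0,0.4,0,30],[2,0,0.4,0,30]]'
python3 - <<'E'
from cell import env
from h import *
s=env.state();print(s["t"],s["ft_force"],loc(s))
E
```

```text
t: 8.83
eef_pos: [557.3, -101.3, 87.0]
tcp_rot: [3.142, 0.0, 0.089]
ft_force: [-0.9, -0.2, -0.5]
opening: 0.312
grip_force: 0.4
t: 9.0
eef_pos: [560.9, -100.9, 86.3]
tcp_rot: [3.142, 0.0, 0.089]
ft_force: [-0.8, -0.3, -0.3]
opening: 0.315
grip_force: 0.4
t: 9.17
eef_pos: [563.0, -100.8, 86.0]
tcp_rot: [3.141, -0.0, 0.089]
ft_force: [-0.7, -0.3, -0.4]
opening: 0.314
grip_force: 0.1
t: 9.33
eef_pos: [564.9, -100.7, 85.6]
tcp_rot: [3.141, -0.0, 0.089]
ft_force: [-1.3, -0.5, -0.1]
opening: 0.317
grip_force: 0.2
9.3333 [-1.31832528 -0.47455034 -0.0942518 ] [  -0.3 -106.9   15.5]
```

```bash
python3 -m crank '[[2,0,0.4,0,30],[2,0,0.4,0,30]]'
python3 -m crank '[[2,0,0.4,0,30],[2,0,0.4,0,30]]'
python3 -m crank '[[1.5,0,0.3,0,30],[1.5,0,0.3,0,30]]'
```

```text
t: 9.5
eef_pos: [566.7, -100.5, 85.2]
tcp_rot: [-3.142, 0.0, 0.089]
ft_force: [-1.0, 0.1, 0.2]
opening: 0.316
grip_force: 0.7
t: 9.67
eef_pos: [568.5, -100.2, 84.7]
tcp_rot: [-3.141, 0.001, 0.089]
ft_force: [-3.4, -0.9, 0.5]
opening: 0.312
grip_force: 1.5
t: 9.83
eef_pos: [569.8, -100.1, 84.4]
tcp_rot: [-3.141, 0.001, 0.089]
ft_force: [-4.4, -0.6, 1.0]
opening: 0.319
grip_force: 2.2
```

```bash
python3 -m crank '[[1.5,0,0.3,0,30],[1.5,0,0.3,0,30]]'
python3 -m crank '[[-5,0,-1.1,0,30],[-20,0,-6,0,30],[-50,0,-25,0,30],[-80,0,-45,0,30],[-110,0,-65,0,30],[-125,0,-70,0,36],[-125,-40,-70,0,36],[-125,-80,-70,0,36],[-125,-120,-70,0,36],[-125,-160,-70,0,36]]'
python3 - <<'E'
from cell import env
from h import *
s=env.state();print(s["t"],s["ft_force"],loc(s),delta(s,-116,60,13))
c=env.read_camera("wrist");import cv2;cv2.imwrite("pics/w5.png",c["img"])
E
```

```text
t: 10.0
eef_pos: [571.0, -99.9, 84.1]
tcp_rot: [-3.141, 0.002, 0.089]
ft_force: [-5.4, -0.4, 2.5]
opening: 0.315
grip_force: 2.9
t: 10.83
eef_pos: [433.0, 49.4, 154.7]
tcp_rot: [3.141, -0.003, 0.088]
ft_force: [1.0, -0.0, -0.7]
opening: 0.378
grip_force: 0.0
10.8333 [ 1.00566796 -0.00979263 -0.68836362] [-129.7   55.6   55.5] (array([437. ,  55.1, 110.4]), array([ 4.4, -5.3, 44.4]), -0.15)
```

View pics/w5.png

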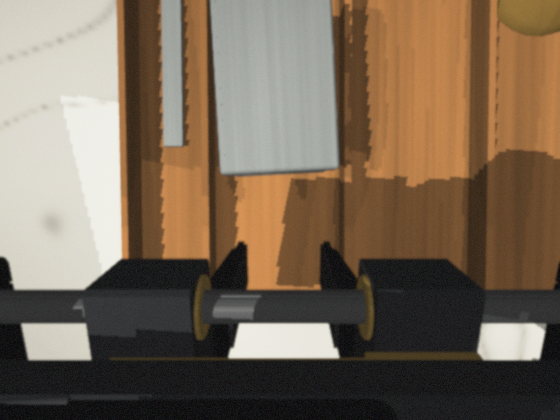

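The tin is centred ahead of the fingers, with its rear edge running (220,174)–(338,166). It is skewed by about 0.06 rad, so two fingers will square it.

```bash
python3 -m crank '[[1,-4,20,0,38],[2,-4,36,0,38],[2,-4,43,0,38],[2,-4,43,0,38]]'
python3 -m crank '[[8,0,1.7,0,38],[15,0,3.2,0,38],[20,0,4.3,0,38],[25,0,5.3,0,38],[30,0,6.4,0,38],[35,0,7.4,0,38],[40,0,8.5,0,38],[45,0,9.6,0,38],[50,0,10.6,0,38],[55,0,11.7,0,38]]'
python3 - <<'E'
from cell import env
from h import *
s=env.state();print(s["t"],s["ft_force"],loc(s),delta(s,-18,60,13))
E
```

```text
t: 11.22
eef_pos: [434.3, 52.3, 110.3]
tcp_rot: [-3.141, 0.001, 0.089]
ft_force: [-0.2, -0.5, -1.1]
opening: 0.401
grip_force: 0.0
t: 12.05
eef_pos: [489.8, 57.3, 99.4]
tcp_rot: [3.141, 0.0, 0.089]
ft_force: [-2.4, 0.6, 3.2]
opening: 0.399
grip_force: 1.7
12.05 [-2.4331193   0.64103115  3.17537126] [-62.1  57.3  13.3] (array([532.5,  63.9,  90. ]), array([43.1, -2.8,  9.4]), -0.05)
```

```bash
python3 -m crank '[[5,0,1,0,38],[10,0,2,0,38],[15,0,3,0,38],[20,0,4.2,0,38],[25,0,5.2,0,38],[30,0,6.3,0,38],[35,0,7.3,0,38],[40,0,8.4,0,38],[43,0,9,0,38]]'
python3 -m crank '[[2,0,0.4,0,38],[4,0,0.8,0,38]]'
python3 -m crank '[[2,0,0.4,0,38],[2,0,0.4,0,38]]'
python3 - <<'E'
from cell import env
from h import *
s=env.state();print(s["t"],s["ft_force"],loc(s))
E
```

```text
t: 12.8
eef_pos: [532.9, 61.1, 90.3]
tcp_rot: [3.141, -0.0, 0.089]
ft_force: [-1.7, -0.4, 0.9]
opening: 0.399
grip_force: 1.1
t: 12.97
eef_pos: [536.3, 61.5, 89.6]
tcp_rot: [3.142, 0.0, 0.089]
ft_force: [-1.4, 0.4, 1.9]
opening: 0.401
grip_force: 1.1
t: 13.13
eef_pos: [538.5, 61.6, 89.2]
tcp_rot: [3.141, -0.0, 0.089]
ft_force: [-0.2, -0.4, -0.6]
opening: 0.402
grip_force: 0.2
13.1333 [-0.19604006 -0.38469661 -0.56992376] [-12.2  57.2  13.5]
```

```bash
python3 -m crank '[[2,0,0.4,0,38],[2,0,0.4,0,38]]'
python3 -m crank '[[2,0,0.4,0,38],[2,0,0.4,0,38]]'
python3 -m crank '[[2,0,0.4,0,38],[2,0,0.4,0,38]]'
```

```text
t: 13.3
eef_pos: [540.1, 61.8, 88.8]
tcp_rot: [3.142, 0.001, 0.089]
ft_force: [-1.9, -0.9, 1.0]
opening: 0.397
grip_force: 1.3
t: 13.47
eef_pos: [541.7, 61.9, 88.4]
tcp_rot: [3.142, 0.001, 0.089]
ft_force: [-4.2, -1.0, 3.1]
opening: 0.396
grip_force: 2.5
t: 13.63
eef_pos: [543.3, 62.1, 88.0]
tcp_rot: [3.142, 0.002, 0.089]
ft_force: [-7.2, -1.7, 4.8]
opening: 0.403
grip_force: 3.9
```

The tin is on its plate at about 7 N. I'll withdraw clear of the rack and inspect.

```bash
python3 -m crank '[[-5,0,-1.1,0,38],[-20,0,-6,0,38],[-50,0,-30,0,38],[-80,0,-60,0,38],[-100,0,-100,0,38],[-100,0,-130,0,38],[-100,0,-130,0,38]]'
python3 - <<'E'
from cell import env
from h import *
import cv2
s=env.state();print(s["t"],s["ft_force"],loc(s))
w=env.read_camera("wrist")["img"][:260];sc=env.read_camera("scene")["img"][155:275,215:345]
cv2.imwrite("pics/f.png",np.vstack([cv2.resize(w,(560,260)),cv2.resize(sc,(560,340),interpolation=3)]))
E
```

```text
t: 14.22
eef_pos: [445.8, 53.3, 223.7]
tcp_rot: [3.14, -0.01, 0.089]
ft_force: [0.8, -0.6, 0.3]
opening: 0.399
grip_force: 0.0
14.2167 [ 0.81013817 -0.58689633  0.31102984] [-131.2   59.5  125.7]
```

View pics/f.png

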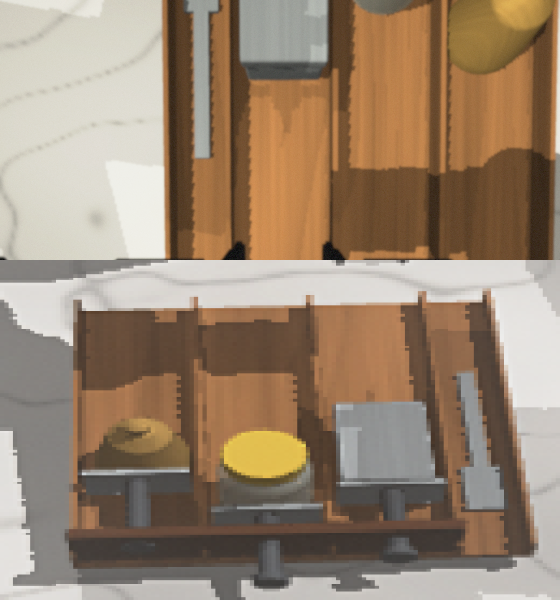

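The tin is square on its plate, and the cup and jar sit at theirs. The withdrawals were fairly quick, though, and the springs may have thrown the containers off by a fraction of a millimetre. There is time to touch each one again and release slowly.

Run:
```python
from cell import env
from h import *
s=env.state();print(loc(s))
for a in((-60,57.5,14),(-17,57.5,14)):print(delta(s,*a))
```

```text
[-131.    59.5  121.4]
(array([492. ,  57.6,  99.7]), array([ 46.6,  -0.3, 120. ]), -0.06)
(array([533.9,  61.5,  90.7]), array([ 88.6,  -0.4, 129.1]), -0.06)
```

```bash
python3 -m crank '[[20,0,35,0,38],[40,0,70,0,38],[46,0,105,0,38],[47,0,120,0,38],[60,0,123,0,38],[75,0,126,0,38],[84,0,128,0,38],[88,0,129,0,38],[88,0,129,0,38],[88,0,129,0,38]]'
python3 -m crank '[[1,0,0.2,0,38],[2,0,0.4,0,38],[2,0,0.4,0,38]]'
python3 -m crank '[[1,0,0.2,0,38],[2,0,0.4,0,38],[2,0,0.4,0,38]]'
python3 - <<'E'
from cell import env
from h import *
s=env.state();print(loc(s))
E
```

```text
t: 15.15
eef_pos: [531.6, 61.1, 88.8]
tcp_rot: [3.142, 0.001, 0.089]
ft_force: [-0.2, -0.4, -0.2]
opening: 0.4
grip_force: 0.0
t: 15.4
eef_pos: [534.1, 61.3, 89.0]
tcp_rot: [3.141, -0.001, 0.089]
ft_force: [-0.2, -0.5, 0.8]
opening: 0.4
grip_force: 0.0
t: 15.65
eef_pos: [536.3, 61.4, 88.4]
tcp_rot: [3.141, -0.0, 0.089]
ft_force: [-0.3, -0.4, 0.3]
opening: 0.402
grip_force: 0.0
[-14.1  57.1  12.2]
```

```bash
python3 -m crank '[[1,0,0.2,0,38],[2,0,0.2,0,38],[2,0,0.2,0,38]]'
python3 -m crank '[[1,0,0.2,0,38],[1,0,0.2,0,38]]'
python3 -m crank '[[1,0,0.2,0,38],[1,0,0.2,0,38]]'
python3 -m crank '[[1,0,0.2,0,38],[1,0,0.2,0,38]]'
```

```text
t: 15.9
eef_pos: [538.4, 61.6, 88.1]
tcp_rot: [3.141, -0.0, 0.089]
ft_force: [-0.9, -0.6, 0.4]
opening: 0.399
grip_force: 0.0
t: 16.07
eef_pos: [539.3, 61.7, 87.9]
tcp_rot: [3.141, 0.0, 0.089]
ft_force: [0.2, -0.7, -0.0]
opening: 0.397
grip_force: 0.0
t: 16.23
eef_pos: [540.0, 61.8, 87.6]
tcp_rot: [3.142, 0.001, 0.089]
ft_force: [-0.8, 0.5, 1.0]
opening: 0.401
grip_force: 0.5
t: 16.4
eef_pos: [540.5, 61.9, 87.4]
tcp_rot: [3.142, 0.002, 0.089]
ft_force: [-5.0, -0.9, 3.8]
opening: 0.402
grip_force: 2.7
```

```bash
python3 -m crank '[[1,0,0.2,0,38],[1,0,0.2,0,38],[0.6,0,0.1,0,38],[0.2,0,0,0,38],[-0.2,0,0,0,38],[-0.6,0,-0.1,0,38],[-1,0,-0.2,0,38],[-1.4,0,-0.3,0,38],[-1.8,0,-0.4,0,38],[-2.2,0,-0.5,0,38]]'
python3 -m crank '[[-0.4,0,-0.1,0,38],[-0.8,0,-0.2,0,38],[-1.2,0,-0.3,0,38],[-1.6,0,-0.4,0,38],[-2,0,-0.4,0,38],[-2.4,0,-0.5,0,38],[-2.8,0,-0.6,0,38],[-3.2,0,-0.6,0,38],[-3.6,0,-0.7,0,38],[-4,0,-0.8,0,38]]'
python3 -m crank '[[-0.5,0,-0.1,0,38],[-1,0,-0.2,0,38],[-3,0,-0.6,0,38],[-10,0,-3,0,38],[-35,0,-25,0,38],[-60,0,-55,0,38],[-90,0,-75,0,30],[-110,0,-75,0,30]]'
python3 - <<'E'
from cell import env
from h import *
s=env.state();print(s["t"],loc(s))
for a in((-60,-23,60),(0,-23,24),(38,-23,24)):print(delta(s,*a))
E
```

```text
t: 17.23
eef_pos: [539.1, 61.7, 88.1]
tcp_rot: [3.141, -0.001, 0.089]
ft_force: [-0.0, -0.5, -0.3]
opening: 0.4
grip_force: 0.0
t: 18.07
eef_pos: [534.9, 61.3, 88.8]
tcp_rot: [3.142, -0.0, 0.089]
ft_force: [-0.1, -0.1, 0.1]
opening: 0.399
grip_force: 0.0
t: 18.73
eef_pos: [423.7, 51.5, 166.6]
tcp_rot: [3.141, -0.004, 0.089]
ft_force: [0.0, -0.3, -0.7]
opening: 0.333
grip_force: 0.0
18.7333 [-141.    58.6   65.2]
(array([508.7, -22.5, 143.1]), array([77.9, 81.3, 23.8]), -0.04)
(array([559.6, -17.1,  95.5]), array([129. ,  80.4,  71.6]), -0.04)
(array([596.6, -13.7,  87.6]), array([166.1,  80.3,  79.7]), -0.04)
```

```bash
python3 -m crank '[[10,40,0,0,30],[40,78,10,0,30],[78,81,24,0,30],[105,81,55,0,30],[129,81,71,0,30],[145,81,75,0,30],[157,81,78,0,30],[166,81,79.5,0,30],[166,81,79.5,0,30],[166,81,79.5,0,30]]'
python3 -m crank '[[1,0,0.2,0,30],[2,0,0.4,0,30],[3,0,0.6,0,30],[4,0,0.8,0,30],[5,0,1,0,30],[5,0,1,0,30]]'
python3 -m crank '[[1,0,0.2,0,30],[1,0,0.2,0,30]]'
python3 -m crank '[[1,0,0.2,0,30],[1,0,0.2,0,30]]'
python3 -m crank '[[1,0,0.2,0,30],[1,0,0.2,0,30]]'
```

```text
t: 19.57
eef_pos: [597.4, -14.3, 84.5]
tcp_rot: [3.142, 0.0, 0.089]
ft_force: [-0.1, -0.2, 0.0]
opening: 0.318
grip_force: 0.0
t: 20.07
eef_pos: [603.1, -13.9, 83.4]
tcp_rot: [3.141, -0.0, 0.089]
ft_force: [-0.2, 0.8, -0.6]
opening: 0.312
grip_force: 0.0
t: 20.23
eef_pos: [604.0, -13.8, 83.1]
tcp_rot: [3.142, 0.0, 0.089]
ft_force: [0.5, -0.4, 0.9]
opening: 0.316
grip_force: 0.1
t: 20.4
eef_pos: [604.5, -13.7, 82.8]
tcp_rot: [-3.141, 0.001, 0.089]
ft_force: [-3.4, -0.1, 2.4]
opening: 0.314
grip_force: 1.5
t: 20.57
eef_pos: [605.2, -13.7, 82.6]
tcp_rot: [-3.142, 0.002, 0.089]
ft_force: [-5.8, -0.6, 4.1]
opening: 0.317
grip_force: 3.0
```

```bash
python3 -m crank '[[0,0,0,0,30],[-0.4,0,-0.1,0,30],[-0.8,0,-0.2,0,30],[-1.2,0,-0.3,0,30],[-1.6,0,-0.3,0,30],[-2,0,-0.4,0,30],[-2.4,0,-0.5,0,30],[-2.8,0,-0.6,0,30],[-3.2,0,-0.7,0,30],[-3.6,0,-0.8,0,30]]'
python3 -m crank '[[-0.4,0,-0.1,0,30],[-0.8,0,-0.2,0,30],[-1.2,0,-0.3,0,30],[-1.6,0,-0.4,0,30],[-2,0,-0.4,0,30],[-2.4,0,-0.5,0,30],[-2.8,0,-0.6,0,30],[-3.2,0,-0.6,0,30]]'
python3 -m crank '[[-1,0,-0.2,0,30],[-4,0,-1,0,30],[-15,0,-6,0,30],[-40,0,-30,0,30],[-70,0,-55,0,30],[-100,0,-65,0,30],[-120,30,-65,0,30],[-120,65,-65,0,30],[-120,83,-65,0,30],[-120,83,-65,0,30]]'
python3 - <<'E'
from cell import env
from h import *
s=env.state();print(s["t"],loc(s))
for a in((-60,-107,20),(-10,-107,15.5)):print(delta(s,*a))
E
```

```text
t: 21.4
eef_pos: [602.4, -13.9, 83.6]
tcp_rot: [3.141, -0.0, 0.089]
ft_force: [0.4, -0.7, -0.2]
opening: 0.32
grip_force: 0.0
t: 22.07
eef_pos: [599.1, -14.3, 84.1]
tcp_rot: [3.142, -0.0, 0.089]
ft_force: [-0.5, -0.4, 0.2]
opening: 0.313
grip_force: 0.0
t: 22.9
eef_pos: [486.6, -110.3, 149.8]
tcp_rot: [3.141, -0.001, 0.086]
ft_force: [-0.6, -0.3, 0.5]
opening: 0.313
grip_force: 0.0
22.9 [ -90.8 -108.4   61.9]
(array([ 507.7, -106.2,  102.4]), array([21.3, -2.4, 47.4]), -0.22)
(array([ 555.5, -101.7,   87.7]), array([69.3, -2.7, 62.2]), -0.22)
```

```bash
python3 -m crank '[[12,-1,25,0,30],[21,-2,47,0,30],[36,-2.5,52,0,30],[50,-2.5,56,0,30],[62,-2.5,59,0,30],[69,-2.5,60.5,0,30],[72,-2.5,61.2,0,30],[74,-2.5,61.6,0,30],[74,-2.5,61.6,0,30]]'
python3 -m crank '[[1,0,0.2,0,30],[2,0,0.4,0,30],[3,0,0.6,0,30],[4,0,0.8,0,30],[4,0,0.8,0,30]]'
python3 -m crank '[[1,0,0.2,0,30],[1,0,0.2,0,30]]'
python3 -m crank '[[1,0,0.2,0,30],[1,0,0.2,0,30]]'
```

```text
t: 23.65
eef_pos: [560.2, -98.3, 87.7]
tcp_rot: [3.142, 0.0, 0.089]
ft_force: [0.1, -0.3, 0.9]
opening: 0.311
grip_force: 0.0
t: 24.07
eef_pos: [564.6, -98.2, 86.8]
tcp_rot: [3.141, -0.0, 0.089]
ft_force: [-0.3, -0.2, 0.1]
opening: 0.314
grip_force: 0.0
t: 24.23
eef_pos: [565.3, -98.1, 86.4]
tcp_rot: [-3.142, 0.001, 0.089]
ft_force: [-1.0, -0.9, 0.6]
opening: 0.314
grip_force: 0.7
t: 24.4
eef_pos: [566.3, -98.0, 86.2]
tcp_rot: [-3.142, 0.001, 0.089]
ft_force: [-2.4, -0.5, 1.0]
opening: 0.315
grip_force: 1.4
```

```bash
python3 -m crank '[[1,0,0.2,0,30],[2,0,0.4,0,30],[2,0,0.4,0,30]]'
python3 -m crank '[[1,0,0.2,0,30],[1,0,0.2,0,30]]'
```

```text
t: 24.65
eef_pos: [568.3, -97.8, 85.8]
tcp_rot: [-3.142, 0.001, 0.089]
ft_force: [-3.9, -2.1, 1.6]
opening: 0.314
grip_force: 2.3
t: 24.82
eef_pos: [569.2, -97.7, 85.6]
tcp_rot: [-3.141, 0.001, 0.089]
ft_force: [-5.9, -0.7, 2.4]
opening: 0.315
grip_force: 2.7
```

Now a slow release, then clear.

```bash
python3 -m crank '[[0,0,0,0,30],[-0.4,0,-0.1,0,30],[-0.8,0,-0.2,0,30],[-1.2,0,-0.3,0,30],[-1.6,0,-0.3,0,30],[-2,0,-0.4,0,30],[-2.4,0,-0.5,0,30],[-2.8,0,-0.6,0,30],[-3.2,0,-0.7,0,30],[-3.6,0,-0.8,0,30]]'
python3 -m crank '[[-0.4,0,-0.1,0,30],[-0.8,0,-0.2,0,30],[-1.2,0,-0.3,0,30],[-1.6,0,-0.4,0,30],[-2,0,-0.4,0,30],[-2.4,0,-0.5,0,30],[-2.8,0,-0.6,0,30],[-3.2,0,-0.6,0,30],[-3.6,0,-0.7,0,30],[-4,0,-0.8,0,30]]'
python3 -m crank '[[-1,0,-0.2,0,30],[-4,0,-1,0,30],[-15,0,-6,0,30],[-40,0,-30,0,30],[-65,0,-65,0,30],[-85,0,-100,0,30],[-85,0,-100,0,30],[-85,0,-100,0,30]]'
python3 - <<'E'
from cell import env
import cv2,numpy as np
w=env.read_camera("wrist")["img"][:260];sc=env.read_camera("scene")["img"][155:275,215:345]
cv2.imwrite("pics/g.png",np.vstack([w,cv2.resize(sc,(560,340),interpolation=3)]))
E
```

```text
t: 25.65
eef_pos: [566.1, -98.1, 86.6]
tcp_rot: [3.141, -0.001, 0.089]
ft_force: [-0.8, -0.7, 0.2]
opening: 0.319
grip_force: 0.3
t: 26.48
eef_pos: [561.9, -98.4, 87.3]
tcp_rot: [3.141, -0.0, 0.089]
ft_force: [1.2, 0.9, -1.3]
opening: 0.316
grip_force: 0.0
t: 27.15
eef_pos: [476.5, -106.2, 189.5]
tcp_rot: [3.14, -0.004, 0.088]
ft_force: [-0.4, -0.1, -0.8]
opening: 0.315
grip_force: 0.0
```

View pics/g.png

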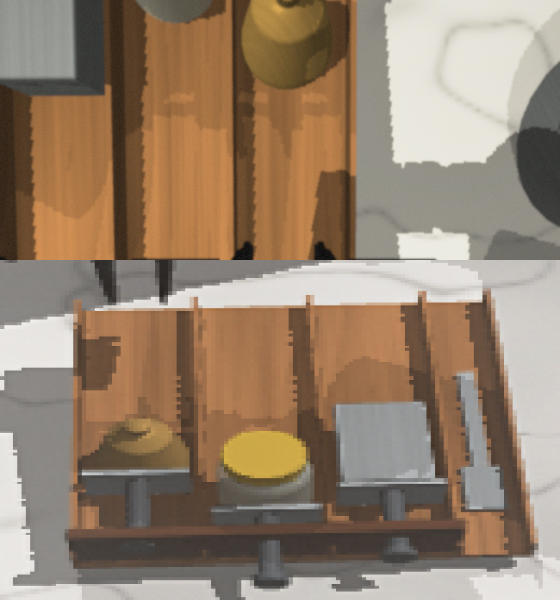

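All three containers rest upright at their plates, the tin is square, the spatula hasn't moved, and the gripper is clear.

```bash
python3 -c "
from cell import env
print(env.job_done())"
```

```text
the job is handed in; nothing more can be done
None
```

I slid the jar, cup and tin down to rest against their stop plates, with the tin square, and handed the job in at about 27 s; the hand-in call returned no verdict.

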